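# Ready the filter-coffee tap for a jug

## Robot

A 6-joint arm with a two-finger parallel gripper is mounted at the origin on the work surface. World frame = base frame: x ahead of the robot, y to its left, z up, the work surface at z = 0. Lengths are in m, angles in degrees, forces in N, time in s.
With the tool pointing down it reaches from about 0.375 to 0.9 m from the base axis. Payload 3.1 kg.
Tool frame: the origin (TCP) lies on the centre line of the jaws, within the pads' length; the fingertips stand 22 mm ahead of it and the grasp point (between the pads) lies 3 mm ahead of it; z points along the fingers, y is the line along which they close (so a half turn about z gives the same grasp; the last joint's range is limited). The gripper opens to 87 mm and grips with 3 to 60 N. Pads are 19 mm wide; open, the fingers measure 117 mm over their backs; the gripper's body (75 mm by 190 mm) begins 51 mm behind the grasp point.
Start: joints at [-80.701, 30.224, 82.088, -0, 67.689, -10.227], TCP at [0.209, -0.589, 0.245] pointing down, gripper open.
Joint ranges: [-176.69, 176.69], [-43.24, 126.21], [12.49, 139.97], [-82, 262], [0, 151.66], [-163.58, 163.58]. Speed limits (degrees/s): [159.86, 159.86, 180, 180, 180, 180].

## Interface

Orientations are given as a 3x3 rotation matrix whose columns are the frame's x, y, z axes.
In Python, from bench import sensors, vision, manip gives the robot as it stands.
- The arm moves only by the tool jog_arm, never from a script. Its argument "motion" is a list that holds one entry, the list of rows, each a list of 7 numbers: the turn, a rotation vector about the tool's x, y, z in rad, then the shift along the tool's x, y, z in mm, then the finger opening in mm, from 0 to 87. A call has 1 to 12 rows; each row shifts and turns the commanded pose from where the row before left it, along the tool's axes as they then stand; what a row does not reach is not made up. A row lasts 1/10 s, in which the tool goes at most 50 mm and 8.59 degrees, less where a joint would pass 70% of its speed; a pose out of reach is approached as far as the arm can. A call is refused whole if a number of a shift passes 50 or a number of a turn 0.15, either way. A call with a gripper value outside its range is refused whole. The fingers move at their own pace and stop on an object; the grip force is fixed at half the most. Time passes only in rows, so rows that do not move let the fingers close. It gives the time, the measured TCP pose, the force, the opening and the grip force at its end, in the units of the state.
- sensors.read_state(): the state, without advancing time (a new reading comes with each control period).
- vision.capture(name): name is "scene" or "top"; returns a dict with "img" (400x640x3 uint8, red, green, blue), "depth" (400x640 float32, m along the optical axis (not along the pixel's ray), 0 where there is no reading), "fx", "fy", "cx", "cy" (pixels), "k1" (the pictures are not rectified: a ray, as slopes to the right and down, at radius r is drawn at 1 + k1 r^2 times it, then the intrinsics apply), "R" (3x3) and "t" (3): a world point X has camera coordinates R X + t. Camera axes: x right, y down, z forward; pixel columns grow to the right and rows downward; lengths in m; the calibration is good to about 2 mm. A picture is of the moment at which its call begins.
- manip.sign_off(): hands the job in; it is judged then, once.
The state is a dict: "t": time; "joint_pos": joint angles; "qd": joint speeds; "tau": joint torques, N m; "tcp_pos": TCP position; "ee_rot": TCP orientation; "force": force on the tool from outside, world axes, zero at the start; "moment": the same for the moment, N m; "gripper_width": finger opening in m; "grasp_force": force on a finger pad.
Only numpy, scipy, OpenCV 4.12 (cv2) and the standard library are available. Lean on these libraries where they do the work, as an engineer would, in place of code of your own. Each camera call takes 0.05 s, during which the arm holds its last target. There are 200 camera calls.

## Task

Get the filter-coffee tap ready to fill the tall steel jug. First push the pointer arm of the round portion dial with a fingertip until it points at the middle of the largest of the three round marks; then push the swivelling spout round until its nozzle is over the middle of the jug's mouth. Only push, gently: pinch, lift or carry nothing, and leave the jug, cups and everything else on the counter where they stand.

Things in the scene. Friction and masses are not known exactly. Their poses are not given: they have to be found in the camera images.
- dial: portion dial: fixed black round housing, 210 mm diameter, 30 mm high, on the counter; origin at the centre of its underside, directly below the pointer's pivot; x, y level, z up
- pointer (a joint): angle of the pointer arm about the vertical axis through the dial's centre, rad; 0 = arm along the dial's own -x, positive = anticlockwise seen from above, stops at -1.4 and 1.4. Stays where it is left (friction 0.07 N m: about 1.5 N at 50 mm from the pivot); no detents
- pointer_pivot (a point): on the pointer's vertical axis, at the underside of the pointer (40 mm above the counter)
- pointer_aim (a point): the point in the air that the pointer points at: 82 mm from the pivot, straight ahead of the arm's tip, at the radius of the marks. The pointer is a steel bar 12 mm wide whose faces reach from 44 to 62 mm above the counter, with a pointed tip 66 mm from the pivot, and a round hub of 34 mm diameter, top 66 mm above the counter; push on the bar's side 45 to 55 mm from the pivot
- mark_large: largest of the three round aluminium marks on the dial's top: disc 32 mm diameter, 5 mm thick (top 35 mm above the counter), fixed; origin at the centre of its underside, 82 mm from the pivot
- mark_medium: middle mark: the same, 21 mm diameter
- mark_small: smallest mark: the same, 12 mm diameter
- tap: filter-coffee tap: fixed steel drip tray 295 x 430 mm, 15 mm high, with an upright column of 38 mm diameter; origin at the column's foot, directly below the spout's pivot; its own -x points from the column over the middle of the tray. The spout belongs to it
- spout (a joint): angle of the spout about the column, rad; 0 = along the tap's own -x, positive = anticlockwise seen from above, stops at -1.5 and 1.5. Stays where it is left (friction 0.18 N m: about 1.4 N at 130 mm from the pivot); no detents
- spout_pivot (a point): on the column's axis at the height of the spout tube's centre line, 200 mm above the counter; the swivel's cap tops out 226 mm above the counter
- nozzle (a point): centre of the lower end of the nozzle, 190 mm from the column's axis, 162 mm above the counter. The spout is a level steel tube of 18 mm diameter from the swivel (46 mm diameter), ending in a nozzle 24 mm in diameter that points down; push on the tube's side about 130 mm from the pivot
- jug: tall steel jug standing on the drip tray, 120 mm high (rim 135 mm above the counter), mouth about 76 mm wide, with a bar handle on its own +y side; loose, about 0.3 to 0.6 kg; origin at the centre of its underside, below the middle of its mouth
- mug: white mug on the drip tray, 80 mm diameter, 85 mm high, handle on its +y side; loose; origin at the centre of its underside
- cup: small white cup without handle on the drip tray, 64 mm diameter, 58 mm high; loose; origin at the centre of its underside
- tamper: wooden tamper, 58 mm diameter, 80 mm high, loose; origin at the centre of its underside
- jar: amber glass jar with a wooden lid, 72 mm diameter, 100 mm high, loose; origin at the centre of its underside
- tipbowl: glass bowl, 110 mm diameter, 70 mm high, loose; origin at the centre of its underside
- spoon: steel spoon 130 mm long, lying flat, loose; origin under its middle
- saucers: stack of white saucers, 120 mm diameter, 36 mm high, loose; origin at the centre of its underside
Not all that is in view belongs to the job. Of the things shaped like the dial, the black one is meant.

How it is judged:
By the outcome, as a careful person would: the job done as asked, in the order asked, and still so for the second after the job is handed in, with the robot touching nothing.
It also fails if it takes over 72 s, if anything falls off the work surface, if the arm or the gripper's body presses on something with over 40 N, if the wrist force passes 120 N, or if a joint passes its speed limit or range.

## Working session

There is one attempt and no reset: what is moved stays moved. The work goes in short steps, Python scripts to look and compute and a tool call to move; the robot and the scene stay as the last step left them, time stands still between calls to the robot, and variables do not carry over. Pictures are saved under pics/ and viewed, at most 10 in all, crops included, and the job is handed in when it is done.

Besides the shell and the picture viewer there is one more tool, called after "Request:" as name(argument=value, ...) on one line, values as JSON. jog_arm: Moves the arm, as the interface text tells. Its arguments: {"type":"object","properties":{"motion":{"type":"array","items":{"type":"array","items":{"type":"array","items":{"type":"number"}}}}},"required":["motion"]}

```bash
mkdir -p pics; cat > h.py <<'E'
import numpy as np, cv2
from bench import sensors, vision, manip
def cap(n,f=None):
    c=vision.capture(n)
    if f: cv2.imwrite('pics/'+f,c['img'][:,:,::-1])
    K=np.array([[c['fx'],0,c['cx']],[0,c['fy'],c['cy']],[0,0,1]]); D=np.array([c['k1'],0,0,0,0])
    return c,K,D
def cloud(c,K,D):
    h,w=c['depth'].shape
    u,v=np.meshgrid(np.arange(w),np.arange(h))
    p=cv2.undistortPoints(np.stack([u,v],-1).reshape(-1,1,2).astype(float),K,D).reshape(h,w,2)
    d=c['depth'][...,None]
    P=np.concatenate([p*d,d],-1)
    return (P-c['t'])@c['R']   # R^T(P-t)
def pix2z(c,K,D,uv,z):
    p=cv2.undistortPoints(np.array(uv,float).reshape(-1,1,2),K,D).reshape(-1,2)
    r=np.c_[p,np.ones(len(p))]@c['R']; o=-c['R'].T@np.array(c['t'])
    return o+r*((z-o[2])/r[:,2])[:,None]
def proj(c,K,D,X):
    return cv2.projectPoints(np.array(X,float).reshape(-1,1,3),cv2.Rodrigues(np.array(c['R']))[0],np.array(c['t'],float),K,D)[0].reshape(-1,2)
E
python3 - <<'E'
from h import *
for n in('top','scene'):
    c,K,D=cap(n,n+'1.png'); print(n,-c['R'].T@np.array(c['t']),c['fx'],c['k1'])
s=sensors.read_state();print(s['t'],s['ee_rot'],s['gripper_width'])
E
```

```text
top [0.32204652 0.06350703 1.72343328] 448.68664060711137 -0.04002726929075189
scene [1.05613503 0.756004   1.78267318] 439.19202166847094 -0.03931005093730312
0.1 [[ 9.42493626e-01  3.34223983e-01 -3.06912223e-04]
 [ 3.34223932e-01 -9.42491705e-01  1.93618590e-03]
 [ 3.57857537e-04 -1.92742028e-03 -9.99998078e-01]] 0.08703702465093147
```

View pics/top1.png

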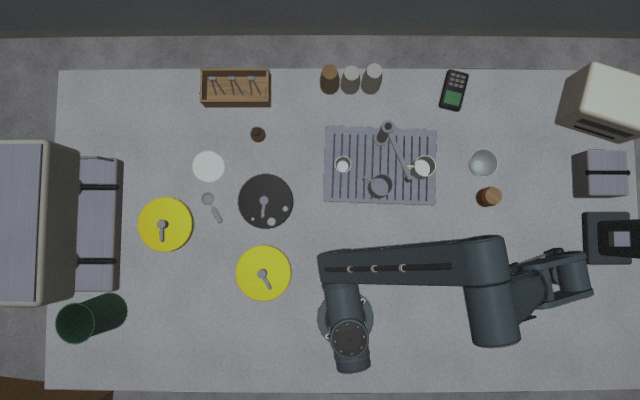

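View pics/scene1.png

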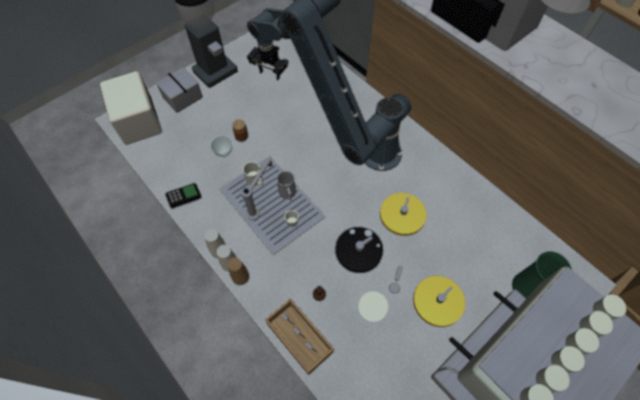

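The top view shows the black dial at (266,202) with its marks along the lower rim. The tap column is at (388,127), the nozzle end at about (409,178), over or near the mug at (424,167), and the jug at (380,186). I'll zoom in on both.

```bash
python3 - <<'E'
from h import *
c,K,D=cap('top')
im=c['img'][:,:,::-1]
a=cv2.resize(im[165:240,230:302],None,fx=5.4,fy=5.4,interpolation=cv2.INTER_CUBIC)
b=cv2.resize(im[115:215,315:445],None,fx=3,fy=3,interpolation=cv2.INTER_CUBIC)
H=405
cv2.imwrite('pics/z.png',np.hstack([cv2.resize(a,(389,405)),cv2.copyMakeBorder(b,0,105,0,0,cv2.BORDER_CONSTANT)]))
P=cloud(c,K,D)
Z=P[...,2]
# dial: black circle fit at z=.03
hs=im[165:240,230:302].astype(int).max(2)
m=(hs<70).astype(np.uint8); 
cs=max(cv2.findContours(m,cv2.RETR_EXTERNAL,cv2.CHAIN_APPROX_NONE)[0],key=cv2.contourArea)
(ce,r)=cv2.minEnclosingCircle(cs); print('dial px',ce[0]+230,ce[1]+165,r)
print('dial',pix2z(c,K,D,[[ce[0]+230,ce[1]+165]],.03))
# marks
sub=(hs>85)&(np.hypot(*(np.indices(hs.shape)[::-1]-np.array(ce)[:,None,None]))<r-2)
n,l,st,cen=cv2.connectedComponentsWithStats(sub.astype(np.uint8))
for i in range(1,n):
    if st[i,4]>3: print(st[i],cen[i]+[230,165],pix2z(c,K,D,[cen[i]+[230,165]],.035))
# depth objects near the tap
for nm,(lo,hi) in dict(tube=(.195,.216),cap=(.218,.235),rim=(.12,.145),mug=(.09,.11)).items():
    q=(Z>lo)&(Z<hi); q[:115]=0;q[215:]=0;q[:,:315]=0;q[:,445:]=0
    n,l,st,cen=cv2.connectedComponentsWithStats(q.astype(np.uint8))
    for i in range(1,n):
        if st[i,4]>5:
            X=P[l==i];print(nm,st[i],np.round(X.min(0),3),np.round(X.max(0),3),np.round(X.mean(0),3))
q=(Z>.044)&(Z<.075);q[:165]=0;q[240:]=0;q[:,:230]=0;q[:,302:]=0
X=P[q];print('pointer',len(X),X.min(0),X.max(0))
E
```

```text
dial px 265.27791595458984 201.24813842773438 27.334211349487305
dial [[0.43963294 0.30175874 0.03      ]]
[ 29  31  10  22 113] [263.11504425 204.22123894] [[0.42803415 0.30910217 0.035     ]]
[52 41  6  6 29] [284.72413793 208.4137931 ] [[0.41226088 0.22734488 0.035     ]]
[21 52  4  4 12] [252.5 218.5] [[0.37413304 0.34852599 0.035     ]]
[37 52  9  9 65] [271.10769231 221.2       ] [[0.36406167 0.27823875 0.035     ]]
tube [380 123  32  57 292] [ 0.503 -0.219  0.197] [ 0.696 -0.116  0.216] [ 0.592 -0.175  0.208]
cap [381 120  13  12  90] [ 0.666 -0.157  0.218] [ 0.705 -0.116  0.234] [ 0.684 -0.138  0.224]
rim [379 131   9   7  15] [ 0.666 -0.149  0.12 ] [ 0.687 -0.12   0.145] [ 0.672 -0.132  0.131]
rim [371 173  22  23  91] [ 0.455 -0.164  0.121] [ 0.534 -0.088  0.141] [ 0.499 -0.131  0.133]
mug [378 132   9   7  16] [ 0.667 -0.148  0.091] [ 0.692 -0.119  0.109] [ 0.674 -0.13   0.099]
mug [410 155  26  22 101] [ 0.528 -0.327  0.09 ] [ 0.606 -0.237  0.109] [ 0.566 -0.288  0.099]
mug [370 181   9  15  20] [ 0.458 -0.117  0.091] [ 0.51  -0.088  0.106] [ 0.478 -0.097  0.099]
pointer 118 [0.37197121 0.26966384 0.04405473] [0.49611245 0.36392326 0.07468704]
```

View pics/z.png

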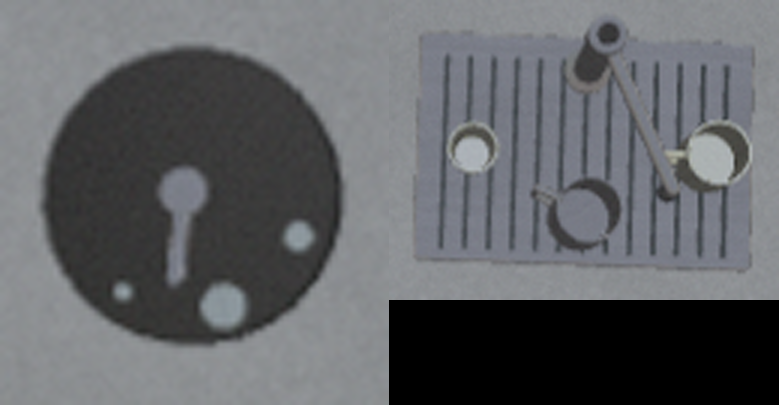

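The crop shows the pointer aiming between the small mark (left) and the large one (bottom middle), slightly nearer the small one. The spout's nozzle is right of the jug mouth, so the pushes are pointer toward -y (anticlockwise) and spout toward +y (clockwise). Next I'll refine the positions by fitting 3D models in both cameras.

```bash
cat > fit.py <<'E'
from h import *
from scipy.optimize import minimize, least_squares
S=6
class V:
    def __init__(s,n,box=None):
        s.c,s.K,s.D=cap(n); g=s.c['img'].astype(np.float32).mean(2)
        s.g=g
        s.big=cv2.resize(g,None,fx=S,fy=S,interpolation=cv2.INTER_CUBIC)
    def mask(s,X,off):
        p=(proj(s.c,s.K,s.D,X)+.5)*S-.5
        h=cv2.convexHull(np.float32(p)); return np.round((h-off)*8).astype(np.int32)
    def score(s,X,ring=2.):
        p=(proj(s.c,s.K,s.D,X)+.5)*S-.5
        o=np.floor(p.min(0)-4*S).astype(int); e=np.ceil(p.max(0)+4*S).astype(int)
        o=np.maximum(o,0)
        w=s.big[o[1]:e[1],o[0]:e[0]]; m=np.zeros(w.shape,np.uint8)
        cv2.fillPoly(m,[cv2.convexHull(np.round((p-o)*8).astype(np.int32))],1,shift=3)
        k=int(ring*S); r=cv2.dilate(m,np.ones((2*k+1,2*k+1),np.uint8))-m
        return w[m>0].mean()-w[r>0].mean()
def cyl(x,y,r,z0,z1):
    a=np.linspace(0,2*np.pi,40); return np.vstack([np.c_[x+r*np.cos(a),y+r*np.sin(a),np.full(40,z)] for z in(z0,z1)])
def bar(px,py,a,r0,r1,w,z0,z1,tip=0):
    # a: world heading
    L=[(r0,w/2),(r0,-w/2),(r1-tip,w/2),(r1-tip,-w/2)]+([(r1,0)] if tip else [])
    ca,sa=np.cos(a),np.sin(a)
    return np.array([(px+u*ca-v*sa,py+u*sa+v*ca,z) for u,v in L for z in(z0,z1)])
def fitxy(v,f,x0,sg=1,step=.006):
    r=minimize(lambda q:-sg*v.score(f(*q)),x0,method='Nelder-Mead',options=dict(initial_simplex=np.array([x0,np.add(x0,[step,0]),np.add(x0,[0,step])]),xatol=1e-4,fatol=1e-2))
    return r.x,-r.fun
def fitang(v,f,a):
    A=a+np.linspace(-.3,.3,121); s=np.array([v.score(f(x)) for x in A])
    i=s.argmax(); q=s>s.max()-.12*(s.max()-s.min()); return (A[q]*s[q]).sum()/s[q].sum(), s[i]
E
cat > meas.py <<'E'
from fit import *
import sys
R={}
for n in sys.argv[1:]:
    v=V(n); print('==',n)
    ms=[fitxy(v,lambda x,y:cyl(x,y,r,.030,.035),p) for r,p in((.016,(.364,.278)),(.0105,(.412,.227)),(.006,(.374,.3485)))]
    ms=[m[0] for m in ms]; print('marks L M S',np.round(ms,4).tolist())
    d=least_squares(lambda q:np.linalg.norm(np.array(ms)-q,axis=1)-.082,[.44,.30]); 
    dd=fitxy(v,lambda x,y:cyl(x,y,.105,0,.03),(.44,.302),-1)
    print('dial from marks',d.x.round(4),d.fun.round(4),'from disc',dd[0].round(4))
    C=(d.x+dd[0])/2
    h=fitxy(v,lambda x,y:cyl(x,y,.017,.044,.066),(.44,.302));print('hub',h[0].round(4))
    aL=np.arctan2(*(ms[0]-C)[::-1])%(2*np.pi)
    a,s=fitang(v,lambda a:bar(*C,a,.02,.066,.012,.044,.062,.010),aL-.3)
    print('C',C.round(4),'pointer %.3f target %.3f  err mm@82 %.1f'%(a,aL,82*(aL-a)),s)
E
python3 meas.py top scene
python3 - <<'E'
from fit import *
for n in('top','scene'):
    v=V(n);P=cloud(v.c,v.K,v.D)
    c=fitxy(v,lambda x,y:cyl(x,y,.023,.19,.226),(.684,-.137));print(n,'cap',c[0].round(4),c[1])
    u=proj(v.c,v.K,v.D,[(.49,-.126,.135),(.684,-.137,.226)]);print(u)
    q=(P[...,2]>.122)&(P[...,2]<.142)&(np.hypot(P[...,0]-.495,P[...,1]+.126)<.05)
    X=P[q];f=least_squares(lambda w:np.hypot(X[:,0]-w[0],X[:,1]-w[1])-w[2],[.495,-.126,.038],loss='soft_l1',f_scale=.002);print('rim',f.x.round(4),len(X))
    q=(P[...,2]>.185)&(P[...,2]<.214)&(np.hypot(P[...,0]-.684,P[...,1]+.137)>.04)&(np.hypot(P[...,0]-.684,P[...,1]+.137)<.21)
    X=P[q];print('tube',len(X)); l=cv2.fitLine(X[:,:2].astype(np.float32),cv2.DIST_HUBER,0,.01,.01).ravel();print('line',l)
    a,s=fitang(v,lambda a:bar(*c[0],a,.03,.19,.018,.192,.208),np.arctan2(-.07,-.17));print('ang',a,s,'noz',c[0]+.19*np.array([np.cos(a),np.sin(a)]))
v=V('scene');u=u[0].astype(int)
cv2.imwrite('pics/z2.png',cv2.resize(v.c['img'][140:260,210:400,::-1],None,fx=4,fy=4,interpolation=cv2.INTER_CUBIC))
E
```

```text
== top
marks L M S [[0.3642, 0.2792], [0.4125, 0.2269], [0.3745, 0.3498]]
dial from marks [0.4423 0.3035] [-0.0002  0.0002  0.0002] from disc [0.4419 0.3036]
hub [0.4423 0.3049]
C [0.4421 0.3035] pointer 3.024 target 3.444  err mm@82 34.4 45.747673
== scene
marks L M S [[0.3641, 0.2773], [0.4117, 0.2279], [0.3721, 0.3478]]
dial from marks [0.4416 0.3042] [ 0. -0. -0.] from disc [0.4413 0.3025]
hub [0.4385 0.3005]
C [0.4414 0.3033] pointer 3.074 target 3.466  err mm@82 32.2 39.667915
top cap [ 0.699  -0.1082] 13.907630920410156
[[381.43239222 185.1560406 ]
 [387.27734918 125.52676512]]
rim [ 0.4938 -0.1252  0.0378] 86
tube 236
line [ 0.920367    0.39105573  0.5740665  -0.18438257]
ang -2.528328990885322 8.041901 noz [ 0.54366726 -0.21752608]
scene cap [ 0.6973 -0.1795] 3.21038818359375
[[285.77230293 177.80815419]
 [245.91503662 190.6956512 ]]
rim [ 0.4928 -0.1233  0.0381] 79
tube 138
line [ 0.92681     0.37553045  0.5962419  -0.17070101]
ang -2.895172494567862 7.4375916 noz [ 0.51302861 -0.22581618]
```

View pics/z2.png

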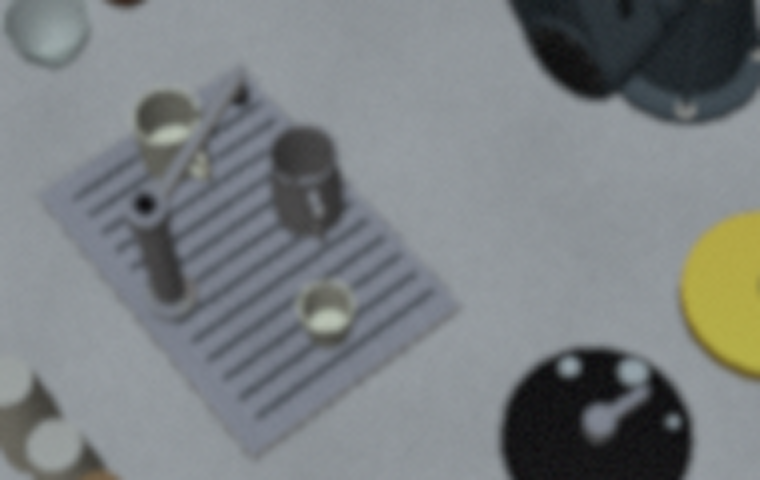

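Request:
jog_arm(motion=[[[0,0,0.027,36,-12,-7,0],[0,0,0,36,-12,-7,0],[0,0,0,36,-12,-7,0],[0,0,0,36,-12,-7,0],[0,0,0,36,-12,-7,0],[0,0,0,36,-12,-7,0],[0,0,0,36,-12,-7,0],[0,0,0,36,-12,-7,0]]])

```text
t: 1.2
tcp_pos: [0.4537, -0.4069, 0.301]
ee_rot: [[0.951, 0.309, 0.0], [0.309, -0.951, -0.0], [0.0, 0.0, -1.0]]
force: [0.4, -1.3, 0.0]
gripper_width: 0.0313
grasp_force: 0.0
```

Request:
jog_arm(motion=[[[0,0,0,18,-37,0,0],[0,0,0,18,-37,0,0],[0,0,0,18,-37,0,0],[0,0,0,18,-37,0,0],[0,0,0,18,-37,0,0],[0,0,0,18,-37,0,0],[0,0,0,18,-37,0,0],[0,0,0,18,-37,0,0],[0,0,0,18,-37,0,0],[0,0,0,18,-37,0,0]]])

```text
t: 2.2
tcp_pos: [0.5096, 0.0011, 0.3008]
ee_rot: [[0.951, 0.309, 0.001], [0.309, -0.951, -0.0], [0.001, 0.0, -1.0]]
force: [0.9, 0.5, -0.4]
gripper_width: 0.0001
grasp_force: 0.0
```

Request:
jog_arm(motion=[[[0,0,0,-2,-37,18,0],[0,0,0,-2,-37,18,0],[0,0,0,-2,-37,18,0],[0,0,0,-2,-37,18,0],[0,0,0,-2,-37,18,0],[0,0,0,-2,-37,18,0],[0,0,0,-2,-37,18,0],[0,0,0,-2,-37,18,0],[0,0,0,-2,-37,18,0],[0,0,0,-2,-37,18,0],[0,0,0,0,0,0,0],[0,0,0,0,0,0,0]]])

```text
t: 3.4
tcp_pos: [0.3759, 0.3457, 0.1203]
ee_rot: [[0.95, 0.311, -0.001], [0.311, -0.95, -0.001], [-0.001, 0.0, -1.0]]
force: [0.2, 0.4, 0.2]
gripper_width: 0.0003
grasp_force: 0.0
```

Request:
jog_arm(motion=[[[0,0,0,0,0,17,0],[0,0,0,0,0,17,0],[0,0,0,0,0,15,0],[0,0,0,0,5,0,0],[0,0,0,0,5,0,0],[0,0,0,0,5,0,0],[0,0,0,0,4,0,0],[0,0,0,0,4,0,0],[0,0,0,0,4,0,0],[0,0,0,0,4,0,0],[0,0,0,0,0,0,0]]])

```text
t: 4.5
tcp_pos: [0.386, 0.3153, 0.0716]
ee_rot: [[0.951, 0.309, 0.0], [0.309, -0.951, -0.0], [0.0, 0.0, -1.0]]
force: [-0.0, 0.2, 0.3]
gripper_width: 0.0005
grasp_force: 0.0
```

```bash
python3 meas.py scene; python3 - <<'E'
from h import *
a=[cv2.resize(cap(n)[0]['img'][y:y+90,x:x+90,::-1],(390,390),interpolation=cv2.INTER_CUBIC) for n,x,y in(('top',222,160),('scene',315,205))]
cv2.imwrite('pics/z3.png',np.hstack(a))
E
```

```text
== scene
marks L M S [[0.367, 0.2975], [0.412, 0.2282], [0.3727, 0.3478]]
dial from marks [0.4457 0.3049] [-0.003   0.0017  0.0026] from disc [0.4419 0.3019]
hub [0.4385 0.3005]
C [0.4438 0.3034] pointer 3.192 target 3.219  err mm@82 2.2 29.416454
```

View pics/z3.png

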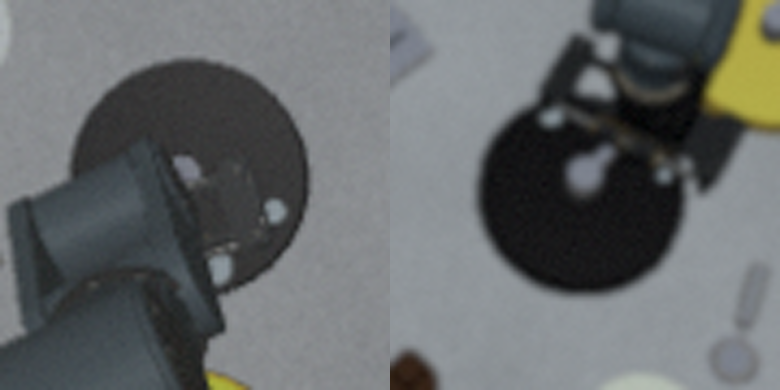

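The arm hides the pointer in both views. I'll push most of the predicted remainder, then back off to measure.

Request:
jog_arm(motion=[[[0,0,0,0,2,0,0],[0,0,0,0,2,0,0],[0,0,0,0,2,0,0],[0,0,0,0,0,0,0],[0,0,0,0,0,0,0]]])

```text
t: 5.15
tcp_pos: [0.388, 0.31, 0.0715]
ee_rot: [[0.951, 0.309, 0.001], [0.309, -0.951, -0.0], [0.0, 0.0, -1.0]]
force: [0.8, 0.7, 0.6]
gripper_width: 0.0006
grasp_force: 0.1
```

Request:
jog_arm(motion=[[[0,0,0,0,-20,0,0],[0,0,0,0,-20,0,0],[0,0,0,0,-10,-40,0],[0,0,0,0,-40,-30,0],[0,0,0,0,-40,-30,0],[0,0,0,0,-40,-30,0],[0,0,0,0,-40,-30,0],[0,0,0,0,-40,0,0],[0,0,0,0,0,0,0]]])

```text
t: 6.05
tcp_pos: [0.3098, 0.5528, 0.2333]
ee_rot: [[0.95, 0.313, 0.004], [0.313, -0.95, 0.006], [0.006, -0.005, -1.0]]
force: [-0.5, -0.5, -0.6]
gripper_width: 0.0003
grasp_force: 0.0
```

```bash
python3 meas.py top scene; python3 - <<'E'
from h import *
a=[cv2.resize(cap(n)[0]['img'][y:y+78,x:x+78,::-1],(390,390),interpolation=cv2.INTER_CUBIC) for n,x,y in(('top',227,164),('scene',322,210))]
cv2.imwrite('pics/z4.png',np.hstack(a))
E
```

```text
== top
marks L M S [[0.3642, 0.2791], [0.4127, 0.2276], [0.3745, 0.3498]]
dial from marks [0.4424 0.304 ] [ 0. -0. -0.] from disc [0.4419 0.3032]
hub [0.4422 0.3049]
C [0.4422 0.3036] pointer 3.303 target 3.445  err mm@82 11.7 42.013237
== scene
marks L M S [[0.3663, 0.2787], [0.4118, 0.2279], [0.3722, 0.3478]]
dial from marks [0.4429 0.3047] [-0.0011  0.0009  0.0009] from disc [0.4411 0.3025]
hub [0.4385 0.3006]
C [0.442  0.3036] pointer 3.377 target 3.459  err mm@82 6.7 33.82258
```

View pics/z4.png

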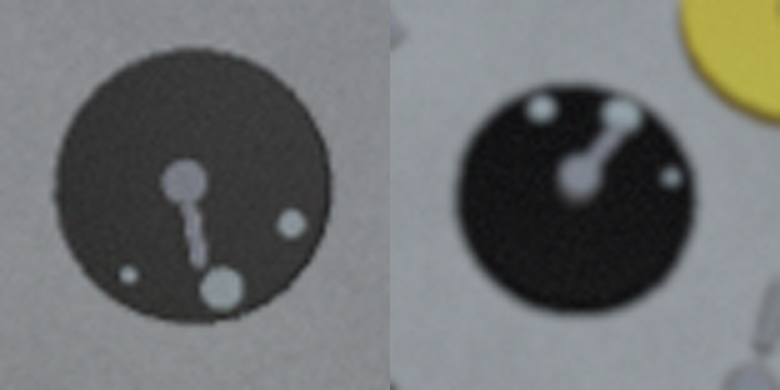

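The top view shows the pointer tip at (200,266), still short of the large mark's centre direction (222,288). In the scene view the tip overlaps the mark, which biases that fit. I'll refit using only the bright top faces.

```bash
cat > m2.py <<'E'
from fit import *
import sys
for n in sys.argv[1:]:
    v=V(n)
    C=np.array([.4422,.3036]); L=np.array([.3642,.2788])
    h=fitxy(v,lambda x,y:cyl(x,y,.017,.066,.066),tuple(C))[0]
    m=fitxy(v,lambda x,y:cyl(x,y,.016,.035,.035),tuple(L))[0]
    t=np.arctan2(*(L-C)[::-1])%(2*np.pi)
    out=[]
    for z0 in(.062,.053,.044):
      for P in(C,h): out.append(fitang(v,lambda a:bar(*P,a,.022,.054,.012,z0,.062),t)[::1])
    print(n,'hub',h.round(4),'L',m.round(4),'t %.3f'%t,[(round(a,3),round(float(s),1)) for a,s in out])
    # direct: bright-weighted centroids per radius at mid-height plane
    for z in (.062,):
      r=[]
      for rad in np.arange(.024,.058,.004):
        th=t+np.linspace(-.014,.014,57)/rad*1.0+fitang(v,lambda a:bar(*h,a,.022,.054,.012,z,.062),t)[0]-t
        X=np.c_[h[0]+rad*np.cos(th),h[1]+rad*np.sin(th),np.full(57,z)]
        p=((proj(v.c,v.K,v.D,X)+.5)*S-.5).astype(np.float32)
        g=cv2.remap(v.big,p[:,0],p[:,1],cv2.INTER_LINEAR).ravel(); b=np.clip(g-np.percentile(g,15)-10,0,None); r.append((b*th).sum()/b.sum())
      print(np.round(r,3),np.median(r).round(3))
E
python3 m2.py top scene
```

```text
top hub [0.4422 0.3036] L [0.364  0.2785] t 3.449 [(np.float64(3.344), 43.8), (np.float64(3.344), 43.8), (np.float64(3.329), 42.7), (np.float64(3.329), 42.7), (np.float64(3.319), 41.8), (np.float64(3.319), 41.8)]
[3.34  3.382 3.362 3.321 3.321 3.338 3.351 3.349 3.328] 3.34
scene hub [0.4426 0.3031] L [0.3664 0.2786] t 3.449 [(np.float64(3.335), 38.3), (np.float64(3.317), 38.6), (np.float64(3.355), 37.3), (np.float64(3.342), 37.6), (np.float64(3.377), 36.7), (np.float64(3.36), 36.8)]
[3.332 3.329 3.329 3.331 3.329 3.327 3.327 3.336 3.359] 3.329
```

The two cameras now agree: heading 3.335, target 3.449. That needs about 5.5–7 mm more push, so I'll reverse the retreat path and push 5.5 mm past the last point.

Request:
jog_arm(motion=[[[0,0,0,0,0,0,0],[0,0,0,0,40,0,0],[0,0,0,0,40,30,0],[0,0,0,0,40,30,0],[0,0,0,0,40,30,0],[0,0,0,0,40,30,0],[0,0,0,0,10,40,0],[0,0,0,0,15,0,0],[0,0,0,0,10,0,0],[0,0,0,0,8,0,0],[0,0,0,0,4,0,0],[0,0,0,0,0,0,0]]])

```text
t: 7.55
tcp_pos: [0.3879, 0.3134, 0.0733]
ee_rot: [[0.951, 0.309, 0.003], [0.309, -0.951, 0.002], [0.004, -0.001, -1.0]]
force: [-0.1, -1.0, -0.4]
gripper_width: 0.0005
grasp_force: 0.0
```

Request:
jog_arm(motion=[[[0,0,0,0,3,0,0],[0,0,0,0,2,0,0],[0,0,0,0,1.5,0,0],[0,0,0,0,1,0,0],[0,0,0,0,1,0,0],[0,0,0,0,0,0,0],[0,0,0,0,0,0,0],[0,0,0,0,0,0,0]]])

```text
t: 8.35
tcp_pos: [0.3894, 0.3048, 0.0715]
ee_rot: [[0.951, 0.309, -0.0], [0.309, -0.951, -0.0], [-0.0, 0.0, -1.0]]
force: [-0.1, 0.8, 0.2]
gripper_width: 0.0004
grasp_force: 0.5
```

Request:
jog_arm(motion=[[[0,0,0,0,-20,0,0],[0,0,0,0,-20,0,0],[0,0,0,0,-10,-40,0],[0,0,0,0,-40,-30,0],[0,0,0,0,-40,-30,0],[0,0,0,0,-40,-30,0],[0,0,0,0,-40,-30,0],[0,0,0,0,-40,0,0],[0,0,0,0,0,0,0]]])

```text
t: 9.25
tcp_pos: [0.3111, 0.5472, 0.2329]
ee_rot: [[0.95, 0.313, 0.003], [0.313, -0.95, 0.005], [0.004, -0.004, -1.0]]
force: [0.2, 0.3, 0.3]
gripper_width: 0.0004
grasp_force: 0.0
```

```bash
python3 m2.py top scene
```

```text
top hub [0.4423 0.3036] L [0.3641 0.2792] t 3.449 [(np.float64(3.429), 44.5), (np.float64(3.429), 44.3), (np.float64(3.412), 43.8), (np.float64(3.412), 43.6), (np.float64(3.404), 42.5), (np.float64(3.4), 42.5)]
[3.423 3.402 3.447 3.438 3.41  3.427 3.438 3.42  3.417] 3.423
scene hub [0.4423 0.3036] L [0.3668 0.2792] t 3.449 [(np.float64(3.434), 36.8), (np.float64(3.432), 36.8), (np.float64(3.449), 36.1), (np.float64(3.447), 36.2), (np.float64(3.464), 35.6), (np.float64(3.464), 35.7)]
[3.436 3.442 3.437 3.432 3.43  3.43  3.429 3.419 3.415] 3.43
```

About 1.3 mm short at the mark radius, so one last small nudge of about 0.9 mm.

Request:
jog_arm(motion=[[[0,0,0,0,0,0,0],[0,0,0,0,40,0,0],[0,0,0,0,40,30,0],[0,0,0,0,40,30,0],[0,0,0,0,40,30,0],[0,0,0,0,40,30,0],[0,0,0,0,10,40,0],[0,0,0,0,15,0,0],[0,0,0,0,10,0,0],[0,0,0,0,8,0,0],[0,0,0,0,4,0,0],[0,0,0,0,0,0,0]]])

```text
t: 10.55
tcp_pos: [0.3896, 0.308, 0.0732]
ee_rot: [[0.951, 0.309, 0.003], [0.309, -0.951, 0.002], [0.004, -0.0, -1.0]]
force: [0.0, -0.2, 0.4]
gripper_width: 0.0005
grasp_force: 0.0
```

Request:
jog_arm(motion=[[[0,0,0,0,1.5,0,0],[0,0,0,0,1,0,0],[0,0,0,0,0.9,0,0],[0,0,0,0,0.5,0,0],[0,0,0,0,0,0,0],[0,0,0,0,0,0,0],[0,0,0,0,0,0,0]]])

```text
t: 11.25
tcp_pos: [0.3898, 0.3041, 0.0715]
ee_rot: [[0.951, 0.309, 0.0], [0.309, -0.951, 0.0], [0.0, -0.0, -1.0]]
force: [0.3, 1.2, 0.6]
gripper_width: 0.0004
grasp_force: 0.6
```

Request:
jog_arm(motion=[[[0,0,0,0,-20,0,0],[0,0,0,0,-20,0,0],[0,0,0,0,-10,-40,0],[0,0,0,0,-40,-30,0],[0,0,0,0,-40,-30,0],[0,0,0,0,-40,-30,0],[0,0,0,0,-40,-30,0],[0,0,0,0,-40,-20,0],[0,0,0,0,0,-40,0],[0,0,0,0,0,0,0]]])

```text
t: 12.25
tcp_pos: [0.3138, 0.5451, 0.2969]
ee_rot: [[0.95, 0.311, 0.008], [0.311, -0.95, 0.008], [0.01, -0.005, -1.0]]
force: [1.6, 0.9, 0.4]
gripper_width: 0.0
grasp_force: 0.0
```

```bash
python3 m2.py top scene; cat > m3.py <<'E'
from fit import *
import sys
# spout: find tube centre-line (top at z=.209) and cap top (z=.226), jug rim (z=.135)
def ringfit(v,X0,r,z,sg):
    return fitxy(v,lambda x,y:cyl(x,y,r,z,z),X0,sg)
for n in sys.argv[1:]:
    v=V(n);P=cloud(v.c,v.K,v.D)
    c=fitxy(v,lambda x,y:cyl(x,y,.010,.226,.226),(.684,-.137),-1); print(n,'cap hole',c[0].round(4),round(float(c[1]),1))
    q=(P[...,2]>.122)&(P[...,2]<.142)&(np.hypot(P[...,0]-.494,P[...,1]+.125)<.048)
    X=P[q];f=least_squares(lambda w:np.hypot(X[:,0]-w[0],X[:,1]-w[1])-w[2],[.494,-.125,.038],loss='soft_l1',f_scale=.002);print(' jug rim',f.x.round(4))
    Z=P[...,2];r=np.hypot(P[...,0]-.684,P[...,1]+.137)
    q=(Z>.197)&(Z<.216)&(r>.05)&(r<.18)
    X=P[q][:,:2].astype(np.float32);l=cv2.fitLine(X,cv2.DIST_HUBER,0,.01,.01).ravel()
    d=-l[:2]*np.sign(l[0]); e=X[(X@d).argmax()]
    pv=l[2:]+d*(((.684,-.137)-l[2:])@d)
    print(' tube dir %.4f'%(np.arctan2(d[1],d[0])%(2*np.pi)),'line at pivot',pv.round(4),len(X),'nozzle',(pv+.19*d).round(4),'from(.684,-.137): %.4f'%np.median(np.arctan2(X[:,1]+.137,X[:,0]-.684)%(2*np.pi)))
E
python3 m3.py top scene; python3 - <<'E'
from h import *
a=[cv2.resize(cap(n)[0]['img'][y:y+100,x:x+130,::-1],(390,300),interpolation=cv2.INTER_CUBIC) for n,x,y in(('top',315,115),('scene',210,150))]
cv2.imwrite('pics/z5.png',np.hstack(a))
E
```

```text
top hub [0.4423 0.3036] L [0.364  0.2785] t 3.449 [(np.float64(3.439), 44.3), (np.float64(3.439), 44.2), (np.float64(3.427), 43.1), (np.float64(3.425), 43.1), (np.float64(3.415), 42.3), (np.float64(3.415), 42.3)]
[3.43  3.436 3.461 3.438 3.421 3.452 3.443 3.428 3.443] 3.438
scene hub [0.443  0.3037] L [0.3664 0.2785] t 3.449 [(np.float64(3.452), 38.8), (np.float64(3.454), 39.1), (np.float64(3.467), 37.8), (np.float64(3.469), 38.0), (np.float64(3.48), 37.0), (np.float64(3.479), 37.2)]
[3.456 3.446 3.438 3.44  3.444 3.447 3.447 3.442 3.433] 3.444
top cap hole [ 0.6834 -0.1386] 51.5
 jug rim [ 0.494  -0.1252  0.0379]
 tube dir 3.5448 line at pivot [ 0.684 -0.137] 199 nozzle [ 0.5092 -0.2115] from(.684,-.137): 3.5443
scene cap hole [ 0.6839 -0.1377] 62.0
 jug rim [ 0.4934 -0.1225  0.0381]
 tube dir 3.5449 line at pivot [ 0.6829 -0.1345] 110 nozzle [ 0.5082 -0.2091] from(.684,-.137): 3.5130
```

View pics/z5.png

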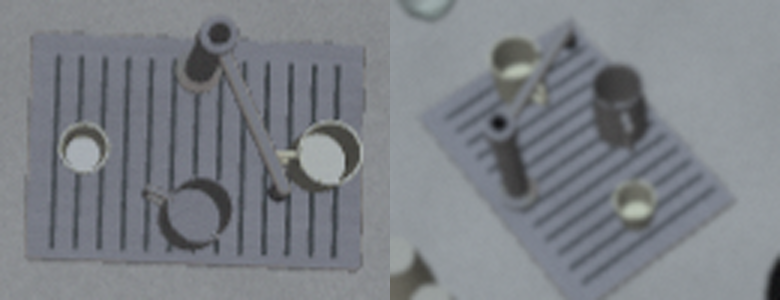

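The pointer is within about 0.5 mm. In the tap view, the column cap is at (218,34) in the left crop, the nozzle at (280,190) and the jug mouth at (195,212). The spout needs to go from heading 3.54 to 3.07, with jug centre (0.494,-0.1245) and pivot (0.684,-0.138). I'll move across above everything.

Request:
jog_arm(motion=[[[0,0,0,2,44,0,0],[0,0,0,2,44,0,0],[0,0,0,2,44,0,0],[0,0,0,2,44,0,0],[0,0,0,2,44,0,0],[0,0,0,2,44,0,0],[0,0,0,2,44,0,0],[0,0,0,2,44,0,0],[0,0,0,2,44,0,0],[0,0,0,2,44,0,0],[0,0,0,2,44,0,0],[0,0,0,2,44,0,0]]])

```text
t: 13.75
tcp_pos: [0.498, 0.0448, 0.2906]
ee_rot: [[0.952, 0.308, -0.002], [0.308, -0.952, 0.0], [-0.002, -0.001, -1.0]]
force: [0.4, 0.3, -0.2]
gripper_width: 0.0005
grasp_force: 0.0
```

Request:
jog_arm(motion=[[[0,0,0.13,0,0,0,0],[0,0,0.13,0,0,0,0],[0,0,0.125,0,0,0,0],[0,0,0,0,0,0,0]]])

```text
t: 14.15
tcp_pos: [0.4977, 0.0463, 0.2905]
ee_rot: [[0.997, -0.072, -0.002], [-0.072, -0.997, 0.0], [-0.003, -0.0, -1.0]]
force: [-0.6, -0.3, -0.7]
gripper_width: 0.0003
grasp_force: 0.0
```

Request:
jog_arm(motion=[[[0,0,0,17,45,0,0],[0,0,0,17,45,0,0],[0,0,0,17,45,0,0],[0,0,0,17,45,0,0],[0,0,0,17,45,0,0],[0,0,0,17,45,0,0],[0,0,0,0,0,0,0],[0,0,0,0,0,28,0],[0,0,0,0,0,28,0],[0,0,0,0,0,27,0],[0,0,0,0,0,0,0],[0,0,0,0,0,0,0]]])

```text
t: 15.35
tcp_pos: [0.5806, -0.2291, 0.2082]
ee_rot: [[0.998, -0.07, -0.001], [-0.07, -0.998, 0.001], [-0.001, -0.001, -1.0]]
force: [-0.3, -0.7, 0.5]
gripper_width: 0.0007
grasp_force: 0.0
```

Request:
jog_arm(motion=[[[0,0,0,-3,-7,0,0],[0,0,0,-3,-7,0,0],[0,0,0,-3,-7,0,0],[0,0,0,-3,-7,0,0],[0,0,0,-3,-7,0,0],[0,0,0,-3,-7,0,0],[0,0,0,-3,-7,0,0],[0,0,0,-3,-7,0,0],[0,0,0,-3,-7,0,0],[0,0,0,-3,-5,0,0],[0,0,0,-2,-3,0,0],[0,0,0,0,0,0,0]]])

```text
t: 16.55
tcp_pos: [0.5534, -0.1556, 0.2083]
ee_rot: [[0.997, -0.071, -0.001], [-0.071, -0.997, 0.001], [-0.002, -0.001, -1.0]]
force: [-0.8, 0.8, 0.4]
gripper_width: 0.0006
grasp_force: 0.0
```

Request:
jog_arm(motion=[[[0,0,0,0,0,0,0],[0,0,0,0,20,0,0],[0,0,0,0,20,0,0],[0,0,0,0,40,-10,0],[0,0,0,0,45,-10,0],[0,0,0,0,45,-10,0],[0,0,0,0,45,-10,0],[0,0,0,0,45,0,0],[0,0,0,0,40,0,0],[0,0,0,0,0,0,0]]])

```text
t: 17.55
tcp_pos: [0.5312, -0.4619, 0.2479]
ee_rot: [[0.997, -0.077, 0.0], [-0.077, -0.997, -0.003], [0.001, 0.003, -1.0]]
force: [0.1, 0.1, -0.3]
gripper_width: 0.0004
grasp_force: 0.0
```

```bash
python3 m3.py top scene; python3 - <<'E'
from h import *
a=[cv2.resize(cap(n)[0]['img'][y:y+100,x:x+130,::-1],(390,300),interpolation=cv2.INTER_CUBIC) for n,x,y in(('top',315,115),('scene',210,150))]
cv2.imwrite('pics/z6.png',np.hstack(a))
E
```

```text
top cap hole [ 0.6834 -0.138 ] 53.8
 jug rim [ 0.4937 -0.1251  0.038 ]
 tube dir 3.1004 line at pivot [ 0.6839 -0.1401] 212 nozzle [ 0.494  -0.1323] from(.684,-.137): 3.1361
scene cap hole [ 0.6842 -0.138 ] 62.2
 jug rim [ 0.493  -0.123   0.0382]
 tube dir 3.1197 line at pivot [ 0.6841 -0.1342] 121 nozzle [ 0.4941 -0.13  ] from(.684,-.137): 3.0956
```

View pics/z6.png

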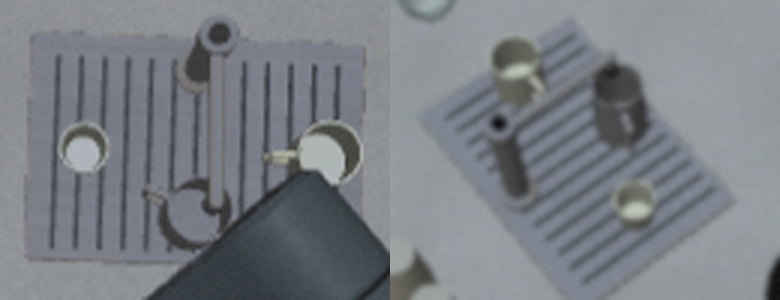

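The nozzle is over the jug but about 7 mm short of the mouth's centre, in both cameras (left crop: nozzle (215,207), mouth centre (195,212)). That needs about 5 mm more push at 130 mm radius.

Request:
jog_arm(motion=[[[0,0,0,0,0,0,0],[0,0,0,0,-40,0,0],[0,0,0,0,-45,0,0],[0,0,0,0,-45,10,0],[0,0,0,0,-45,10,0],[0,0,0,0,-45,10,0],[0,0,0,0,-40,10,0],[0,0,0,0,-20,0,0],[0,0,0,0,-10,0,0],[0,0,0,0,-5,0,0],[0,0,0,0,0,0,0]]])

```text
t: 18.85
tcp_pos: [0.5541, -0.1614, 0.2091]
ee_rot: [[0.998, -0.07, 0.001], [-0.07, -0.998, -0.001], [0.001, 0.001, -1.0]]
force: [-0.0, -0.2, -0.2]
gripper_width: 0.0005
grasp_force: 0.0
```

Request:
jog_arm(motion=[[[0,0,0,0,-2.5,0,0],[0,0,0,0,-2.5,0,0],[0,0,0,0,-2,0,0],[0,0,0,0,-1.5,0,0],[0,0,0,0,-1,0,0],[0,0,0,0,-0.3,0,0],[0,0,0,0,0,0,0],[0,0,0,0,0,0,0]]])

```text
t: 19.65
tcp_pos: [0.5542, -0.1518, 0.2085]
ee_rot: [[0.997, -0.071, -0.0], [-0.071, -0.997, -0.0], [-0.0, 0.0, -1.0]]
force: [-0.8, -1.5, 0.2]
gripper_width: 0.0006
grasp_force: 0.7
```

Request:
jog_arm(motion=[[[0,0,0,0,20,0,0],[0,0,0,0,20,0,0],[0,0,0,0,40,-10,0],[0,0,0,0,45,-10,0],[0,0,0,0,45,-10,0],[0,0,0,0,45,-10,0],[0,0,0,0,45,0,0],[0,0,0,0,40,0,0],[0,0,0,0,0,0,0]]])

```text
t: 20.55
tcp_pos: [0.5323, -0.457, 0.2483]
ee_rot: [[0.997, -0.077, 0.002], [-0.077, -0.997, -0.004], [0.002, 0.004, -1.0]]
force: [0.3, 0.5, 0.4]
gripper_width: 0.0004
grasp_force: 0.0
```

```bash
python3 m3.py top scene
```

```text
top cap hole [ 0.6835 -0.1385] 53.8
 jug rim [ 0.4939 -0.1253  0.0379]
 tube dir 3.0987 line at pivot [ 0.684  -0.1375] 190 nozzle [ 0.4942 -0.1294] from(.684,-.137): 3.0989
scene cap hole [ 0.6842 -0.138 ] 62.8
 jug rim [ 0.4933 -0.1234  0.038 ]
 tube dir 3.1188 line at pivot [ 0.6841 -0.1312] 121 nozzle [ 0.4942 -0.1269] from(.684,-.137): 3.0650
```

Depth alone is ambiguous here by a few mm. I'll difference against the saved start images, where the spout was elsewhere, for a cleaner fit.

```bash
cat > m4.py <<'E'
from fit import *
rows=[]
for n in('top','scene'):
    v=V(n); im=np.mean([v.c['img']]+[cap(n)[0]['img'] for _ in range(3)],0)
    old=cv2.imread(f'pics/{n}1.png')[:,:,::-1].astype(float)
    d=np.abs(im-old).sum(2).astype(np.float32); d=np.minimum(d,60); d[:, :0]=0
    v.big=cv2.resize(d,None,fx=S,fy=S,interpolation=cv2.INTER_CUBIC)
    P=(.6838,-.138) 
    for r0,r1 in((.035,.185),(.035,.11),(.10,.185)):
        a,s=fitang(v,lambda a:bar(*P,a,r0,r1,.018,.196,.206),3.08); print(n,r0,r1,'heading %.4f'%a,'y noz %.4f'%(P[1]+.19*np.sin(a)),s)
    nz=fitxy(v,lambda x,y:cyl(x,y,.012,.162,.209),(.494,-.125)); print('   nozzle cyl',nz[0].round(4),nz[1])
    u=proj(v.c,v.K,v.D,[(.58,-.13,.15)])[0].astype(int)
    f=lambda g:cv2.resize(np.clip(g,0,255).astype(np.uint8)[u[1]-35:u[1]+40,u[0]-35:u[0]+40],(300,300),interpolation=cv2.INTER_CUBIC)
    rows.append(np.hstack([f(im[:,:,::-1]*1.6),f(np.dstack([d*4]*3))]))
cv2.imwrite('pics/z7.png',np.vstack(rows))
E
python3 m4.py
```

```text
top 0.035 0.185 heading 3.1024 y noz -0.1306 22.665874
top 0.035 0.11 heading 3.0999 y noz -0.1301 18.776712
top 0.1 0.185 heading 3.1047 y noz -0.1310 23.206182
   nozzle cyl [ 0.4938 -0.13  ] 35.49609375
scene 0.035 0.185 heading 3.0376 y noz -0.1183 12.536787
scene 0.035 0.11 heading 3.0635 y noz -0.1232 14.78495
scene 0.1 0.185 heading 3.0026 y noz -0.1117 12.377779
   nozzle cyl [ 0.4957 -0.1276] 26.713855743408203
```

View pics/z7.png

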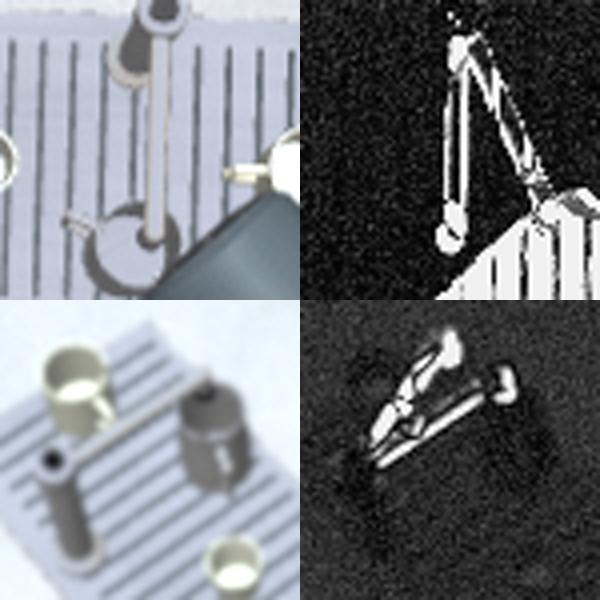

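The top view is clear: the nozzle is about 5 mm short of the mouth's centre, which matches the finger contact geometry and the scene nozzle fit (4 mm). The scene tube fit locked onto the shaded edge. I'll push about 3.4 mm more at the finger.

Request:
jog_arm(motion=[[[0,0,0,0,0,0,0],[0,0,0,0,-40,0,0],[0,0,0,0,-45,0,0],[0,0,0,0,-45,10,0],[0,0,0,0,-45,10,0],[0,0,0,0,-45,10,0],[0,0,0,0,-40,10,0],[0,0,0,0,-20,0,0],[0,0,0,0,-10,0,0],[0,0,0,0,-5,0,0],[0,0,0,0,0,0,0]]])

```text
t: 22.15
tcp_pos: [0.5545, -0.1572, 0.209]
ee_rot: [[0.997, -0.071, 0.001], [-0.071, -0.997, -0.001], [0.001, 0.001, -1.0]]
force: [-0.0, 0.0, -0.0]
gripper_width: 0.0004
grasp_force: 0.0
```

Request:
jog_arm(motion=[[[0,0,0,0,-2.5,0,0],[0,0,0,0,-2,0,0],[0,0,0,0,-1.5,0,0],[0,0,0,0,-1.4,0,0],[0,0,0,0,-1,0,0],[0,0,0,0,0,0,0],[0,0,0,0,0,0,0],[0,0,0,0,0,0,0]]])

```text
t: 22.95
tcp_pos: [0.5545, -0.1484, 0.2086]
ee_rot: [[0.997, -0.071, -0.0], [-0.071, -0.997, -0.0], [-0.0, 0.0, -1.0]]
force: [-1.3, -1.4, -0.2]
gripper_width: 0.0006
grasp_force: 0.7
```

Request:
jog_arm(motion=[[[0,0,0,0,20,0,0],[0,0,0,0,20,0,0],[0,0,0,0,40,-10,0],[0,0,0,0,45,-10,0],[0,0,0,0,45,-10,0],[0,0,0,0,45,-10,0],[0,0,0,0,45,0,0],[0,0,0,0,40,0,0],[0,0,0,0,0,0,0]]])

```text
t: 23.85
tcp_pos: [0.5326, -0.4535, 0.2482]
ee_rot: [[0.997, -0.077, 0.002], [-0.077, -0.997, -0.004], [0.002, 0.003, -1.0]]
force: [-0.1, 0.7, -1.3]
gripper_width: 0.0008
grasp_force: 0.0
```

```bash
python3 m4.py; python3 m3.py top scene; python3 m2.py top scene
```

```text
top 0.035 0.185 heading 3.0725 y noz -0.1249 17.82462
top 0.035 0.11 heading 3.0725 y noz -0.1249 16.917265
top 0.1 0.185 heading 3.0724 y noz -0.1249 16.808348
   nozzle cyl [ 0.4944 -0.1249] 31.1047306060791
scene 0.035 0.185 heading 3.0323 y noz -0.1173 9.161198
scene 0.035 0.11 heading 3.0274 y noz -0.1164 10.030684
scene 0.1 0.185 heading 3.0308 y noz -0.1170 9.152453
   nozzle cyl [ 0.4971 -0.1242] 22.50466537475586
top cap hole [ 0.6834 -0.138 ] 54.6
 jug rim [ 0.4935 -0.1251  0.0379]
 tube dir 3.0695 line at pivot [ 0.6839 -0.1381] 195 nozzle [ 0.4944 -0.1244] from(.684,-.137): 3.0781
scene cap hole [ 0.6842 -0.1379] 63.0
 jug rim [ 0.4936 -0.123   0.0378]
 tube dir 3.0638 line at pivot [ 0.6842 -0.1349] 117 nozzle [ 0.4947 -0.1201] from(.684,-.137): 3.0419
top hub [0.4422 0.3034] L [0.3641 0.2792] t 3.449 [(np.float64(3.439), 46.6), (np.float64(3.43), 46.6), (np.float64(3.424), 45.3), (np.float64(3.419), 45.5), (np.float64(3.412), 44.5), (np.float64(3.407), 44.1)]
[3.419 3.426 3.452 3.429 3.415 3.448 3.437 3.421 3.439] 3.429
scene hub [0.4414 0.3036] L [0.3668 0.2792] t 3.449 [(np.float64(3.452), 39.5), (np.float64(3.459), 39.3), (np.float64(3.467), 38.4), (np.float64(3.472), 38.3), (np.float64(3.48), 37.5), (np.float64(3.489), 37.3)]
[3.461 3.458 3.451 3.449 3.451 3.454 3.456 3.446 3.431] 3.451
```

The nozzle sits over the mouth's centre to about 1 mm, the pointer is on its mark, and the arm is clear.

```bash
python3 -c "
from bench import manip; print(manip.sign_off())"
```

```text
the job is handed in; nothing more can be done
None
```

I handed the job in at about 24 s of the 72 s allowed: by the last camera check, the pointer aims at the largest mark and the nozzle is over the jug's mouth, each within about 1 mm; the arm is clear, and no verdict came back.

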